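# Pull out the carton's spout and pour the mixing balls into the cup

## Task

While the carton lies on the counter, pull its folded aluminium spout fully out by the tab; then pick the carton up, tip all six steel mixing balls out of the spout into the white ceramic cup, and set the carton back down flat on the counter with its window up and its spout left out. Leave the cup standing where it is and do not disturb the other things on the counter.

Things in the scene. Friction and masses are not known exactly. Their poses are not given: they have to be found in the camera images.
- carton: the spout carton: a small cardboard carton lying flat, 130 long x 54 wide x 46 mm high, 0.16 to 0.26 kg, closed but for its spout end; a clear film window in its top shows steel balls. Origin: centre of its underside. z: up out of the window; x: along the length to the plain rear end, so the spout end is at -x, 65 mm from here; y: across the width. The long sides are stiff and can be gripped.
- carton_center (a point): the same carton's centre, half-way up (23 mm above the counter when it lies flat); same axes as carton. This is the point to grip it about, across its 54 mm width.
- spout_hinge (a point): centre of the spout's hinge line, at the foot of the carton's spout end: 65 mm along the carton's -x and 20 mm below its centre (3 mm above the counter when flat). Axes as the carton's. The spout, an aluminium chute 47 mm wide, is the whole end face: a plate 42 mm long from the hinge, with two side cheeks (radius 40 mm) folded back into the carton; it turns about y here.
- spout_tab (a point): middle of the free edge of the spout's finger tab, 30 mm wide, 15 mm long, which continues the plate upward, bent 20 degrees outward. Folded in, the tab begins level with the carton's top; its edge (this point, 56 mm from the hinge line) is 13 mm above the top and 6 mm outside the end face. Free space behind it, over the carton's top, lets a fingertip hook it outward.
- spout (a joint): opening angle of the spout in rad: 0 folded in (plate upright, closing the end; it starts at 0 to 0.06), 1.25 fully out against its stop, a chute leaning outward and 18 degrees short of level. It swings outward and down, stays where it is left, and needs under 1 N at the tab.
- cup: white ceramic cup without handle, empty, standing on the counter: 68 mm high, mouth 92 mm across (84 mm inside), foot 74 mm across, wall 4 mm, 0.24 kg. Origin: centre of its underside; z up.
- ball0: steel mixing ball 1 of 6, polished, 14 mm across, 12 g; inside the carton at the start, lying loose on its floor. Origin: its centre. It starts to roll on a slope of about 12 degrees; balls crowding at the spout can hang up, a rock of the carton frees them.
- ball1: steel mixing ball 2 of 6, polished, 14 mm across, 12 g; inside the carton at the start, lying loose on its floor. Origin: its centre. It starts to roll on a slope of about 12 degrees; balls crowding at the spout can hang up, a rock of the carton frees them.
- ball2: steel mixing ball 3 of 6, polished, 14 mm across, 12 g; inside the carton at the start, lying loose on its floor. Origin: its centre. It starts to roll on a slope of about 12 degrees; balls crowding at the spout can hang up, a rock of the carton frees them.
- ball3: steel mixing ball 4 of 6, polished, 14 mm across, 12 g; inside the carton at the start, lying loose on its floor. Origin: its centre. It starts to roll on a slope of about 12 degrees; balls crowding at the spout can hang up, a rock of the carton frees them.
- ball4: steel mixing ball 5 of 6, polished, 14 mm across, 12 g; inside the carton at the start, lying loose on its floor. Origin: its centre. It starts to roll on a slope of about 12 degrees; balls crowding at the spout can hang up, a rock of the carton frees them.
- ball5: steel mixing ball 6 of 6, polished, 14 mm across, 12 g; inside the carton at the start, lying loose on its floor. Origin: its centre. It starts to roll on a slope of about 12 degrees; balls crowding at the spout can hang up, a rock of the carton frees them.
- jar: bystander: amber glass jar with black cap, 68 mm across, 85 mm high. Origin: centre of its underside.
- vat_cover: bystander: orange translucent resin vat cover, 120 x 190 x 42 mm high. Origin: centre of its underside.
- filter_carton: bystander: plain closed cardboard carton of filters without spout or window, 110 x 75 x 48 mm high. Origin: centre of its underside.
- scraper: bystander: green plastic scraper lying flat, 158 mm long, 12 mm high, along its x. Origin: underside, about its middle.
- uv_torch: bystander: black UV torch with a rubber button, lying, 110 mm long along its x, 30 mm thick. Origin: underside, about its middle. (Along the left and right edges of the counter, well clear of the work, also stand a fixed printer build platform 68 mm high and a low aluminium drawer unit 130 mm high.)
Mind the look-alikes: they are no part of the job. What is shaped like the cup but green is not meant. Leave any pink look-alike of the carton alone.

How it is judged:
On the way, in this order (a step that is already met when the one before it is completed fails the run):
1. the spout is pulled fully out while the carton lies flat on the counter (value of joint spout above 1 rad and angle between carton_center's own z axis and vertical below 0.12 rad and height (world z) of carton_center between 0.015 and 0.032 m), for 0.2 s.
2. all six balls are in the cup, poured with the carton held up (horizontal distance between each of ball0, ball1, ball2, ball3, ball4, ball5 and cup below 0.042 m and z of ball0 in the frame of cup between 0 and 0.062 m and z of ball1 in the frame of cup between 0 and 0.062 m and z of ball2 in the frame of cup between 0 and 0.062 m and z of ball3 in the frame of cup between 0 and 0.062 m and z of ball4 in the frame of cup between 0 and 0.062 m and z of ball5 in the frame of cup between 0 and 0.062 m and height (world z) of carton_center above 0.07 m), for 0.2 s.
At the end, for the whole second after the job is handed in: all six balls lie at rest inside the cup (centres within 42 mm of its axis and below its rim); the cup stands upright (within 0.1 rad); the carton lies flat on the counter, window up (within 0.12 rad, centre 15 to 32 mm above the counter), at rest, with its spout still out (over 0.8 rad) (horizontal distance between each of ball0, ball1, ball2, ball3, ball4, ball5 and cup below 0.042 m and z of ball0 in the frame of cup between 0 and 0.062 m and z of ball1 in the frame of cup between 0 and 0.062 m and z of ball2 in the frame of cup between 0 and 0.062 m and z of ball3 in the frame of cup between 0 and 0.062 m and z of ball4 in the frame of cup between 0 and 0.062 m and z of ball5 in the frame of cup between 0 and 0.062 m and angle between carton_center's own z axis and vertical below 0.12 rad and height (world z) of carton_center between 0.015 and 0.032 m and value of joint spout above 0.8 rad and linear speed of each of carton, cup below 0.02 m/s and angle between cup's own z axis and vertical below 0.1 rad and linear speed of each of ball0, ball1, ball2, ball3, ball4, ball5 below 0.05 m/s); the robot touches nothing.
It fails at once if the cup is tipped over 0.3 rad or shifted by more than 40 mm (angle between cup's own z axis and vertical above 0.3 rad or distance of cup from where it was at the start of the episode above 0.04 m).
It fails at once if the carton is dropped or let go in the air (height (world z) of carton_center above 0.06 m and contact force between the fingers and carton below 0.05 N).
It fails at once if another thing on the counter is shifted by more than 30 mm (distance of any of jar, vat_cover, filter_carton, scraper, uv_torch from where it was at the start of the episode above 0.03 m).
It also fails if it takes over 66 s, if anything falls off the work surface, if the arm or the gripper's body presses on something with over 40 N, if the wrist force passes 120 N, or if a joint passes its speed limit or range.

## Robot

A 6-joint arm with a two-finger parallel gripper is mounted at the origin on the work surface. World frame = base frame: x ahead of the robot, y to its left, z up, the work surface at z = 0. Lengths are in m, angles in rad, forces in N, time in s.
With the tool pointing down it reaches from about 0.3 to 0.875 m from the base axis. Payload 6.4 kg.
Tool frame: the origin (TCP) lies midway between the tips of the shut fingers; the grasp point (between the pads) lies 19 mm behind it; z points along the fingers, y is the line along which they close (so a half turn about z gives the same grasp; the last joint's range is limited). The gripper opens to 85 mm and grips with 20 to 120 N. Pads are 22 mm wide; open, the fingers measure 114 mm over their backs; the gripper's body (76 mm by 85 mm) begins 54 mm behind the grasp point. The pads swing forward as they close: fully open they stand 13 mm farther back than shut.
Start: joints at [-1.486, 0.181, 1.607, -0, 1.354, -0.206], TCP at [0.165, -0.551, 0.231] pointing down, gripper open.
Joint ranges: [-2.99, 2.99], [-0.89, 2.07], [0.3, 2.58], [-1.14, 4.28], [0, 2.63], [-3.12, 3.12]. Speed limits (rad/s): [2.57, 2.57, 3.01, 3.14, 3.14, 3.14].

## Interface

Orientations are given as a unit quaternion [w, x, y, z].
In Python, from bench import status, camera, ctrl gives the robot as it stands. The module is installed in compiled form; this text tells all that it offers.
- The arm moves only by the shell command python3 -m handwheel 'ROWS'. ROWS is JSON, a list that holds one entry, the list of rows, each a list of 7 numbers: the opening, from -1 (shut) to 1 (fully open), then the shift along the tool's x, y, z in cm, then the turn, a rotation vector about the tool's x, y, z in degrees. A call has 1 to 10 rows; each row is the pose to reach, as a shift and turn from the pose commanded when the call began, along the tool's axes at that moment; what a row does not reach only later rows make up. A row lasts 1/8 s, in which the tool goes at most 62.5 mm and 10.7 degrees, less where a joint would pass 70% of its speed; a pose out of reach is approached as far as the arm can. A call with a gripper value outside its range is refused whole. The fingers move at their own pace and stop on an object; the grip force is fixed at half the most. Time passes only in rows, so rows that repeat a pose let the fingers close. It gives the time, the measured TCP pose, the force, the opening and the grip force at its end, in the units of the state.
- status.get_obs(): the state, without advancing time (a new reading comes with each control period).
- camera(name): name is "scene" or "top"; returns a dict with "frame" (480x640x3 uint8, blue, green, red), "depth" (480x640 float32, m along the optical axis (not along the pixel's ray), 0 where there is no reading), "fx", "fy", "cx", "cy" (pixels), "extrinsics" (4x4, takes a point from camera to world coordinates). Camera axes: x right, y down, z forward; pixel columns grow to the right and rows downward; lengths in m; the calibration is good to about 2 mm. A picture is of the moment at which its call begins.
- ctrl.hand_in(): hands the job in; it is judged then, once.
The state is a dict: "time_s": time; "q": joint angles; "dq": joint speeds; "joint_efforts": joint torques, N m; "eef_pos": TCP position; "eef_rot": TCP orientation; "wrist_force": force on the tool from outside, world axes, zero at the start; "torque": the same for the moment, N m; "opening": opening from 0.0 (shut) to 1.0 (fully open); "grasp_force": force on a finger pad.
Only numpy, scipy, OpenCV 4.12 (cv2) and the standard library are available. Lean on these libraries where they do the work, as an engineer would, in place of code of your own. Each camera call takes 0.05 s, during which the arm holds its last target. There are 200 camera calls.

## Working session

There is one attempt and no reset: what is moved stays moved. The work goes in short steps, Python scripts to look and compute and a shell command to move; the robot and the scene stay as the last step left them, time stands still between calls to the robot, and variables do not carry over. Pictures are saved under pics/ and viewed, at most 10 in all, crops included, and the job is handed in when it is done.

```bash
mkdir -p pics
cat > h.py <<'E'
import numpy as np, cv2
from bench import status, camera, ctrl
def pts(c):
    d=c["depth"]; v,u=np.mgrid[:480,:640]
    P=np.stack([(u-c["cx"])/c["fx"]*d,(v-c["cy"])/c["fy"]*d,d],-1)
    E=np.array(c["extrinsics"]); W=P@E[:3,:3].T+E[:3,3]; W[d==0]=np.nan; return W
E
python3 - <<'E'
from h import *
for n in("top","scene"):
    c=camera(n); cv2.imwrite(f"pics/{n}0.png",c["frame"]); np.savez(f"{n}0.npz",f=c["frame"],W=pts(c)); print(n,c["fx"],np.round(c["extrinsics"],3).tolist())
print(status.get_obs())
E
```

```text
top 603.2273944847443 [[0.028, -0.998, 0.048, 0.479], [-1.0, -0.027, 0.006, -0.015], [-0.005, -0.048, -0.999, 1.671], [0.0, 0.0, 0.0, 1.0]]
scene 562.5342845499965 [[0.589, 0.552, -0.59, 1.472], [0.808, -0.414, 0.42, -0.635], [-0.013, -0.724, -0.69, 1.093], [0.0, 0.0, 0.0, 1.0]]
{'time_s': 0.1, 'q': array([-1.48631443e+00,  1.81475675e-01,  1.60792215e+00, -3.18457894e-05,
        1.35376335e+00, -2.06276642e-01]), 'dq': array([ 0.00042752, -0.00246358, -0.00445253,  0.00083861,  0.0013198 ,
       -0.00197826]), 'joint_efforts': array([-2.57899565e-04, -4.45881522e+01, -3.52239239e+01, -2.43998784e-04,
        4.18185897e-03,  6.47542137e-06]), 'eef_pos': array([ 0.16481771, -0.55035578,  0.23046237]), 'eef_rot': array([-7.83754641e-04,  9.89450230e-01,  1.44871067e-01,  3.22121552e-05]), 'wrist_force': array([ 0.16836259, -0.14961242, -0.26037453]), 'torque': array([-0.0122337 ,  0.06565559, -0.00027666]), 'grasp_force': 0.0, 'opening': 1.00162182452871}
```

View pics/top0.png

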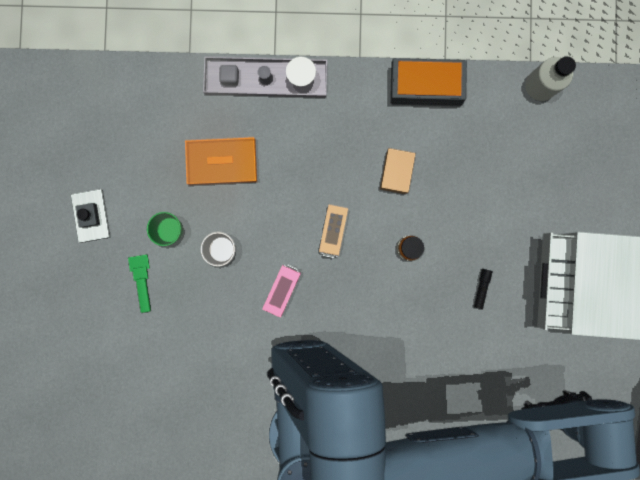

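View pics/scene0.png

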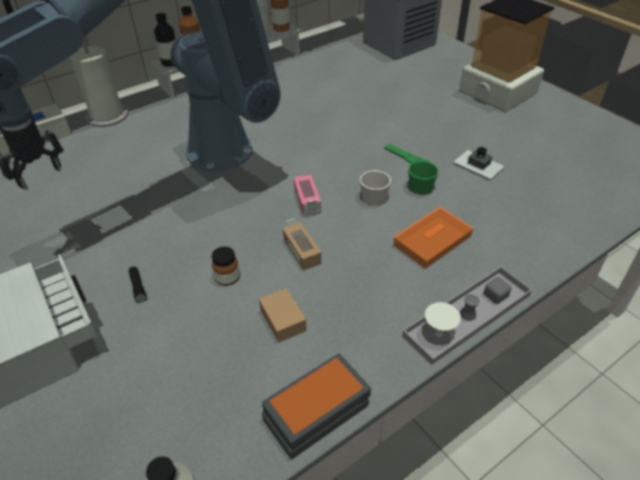

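The top view shows two windowed cartons: a tan one at (334,231) and a pink one at (282,291). Tan is the one meant, because pink is ruled out, and its spout end is near (328,255), facing the robot. There are also two cups: white/grey at (218,249) and green at (165,230). White is the one meant. I'll measure these two and confirm them in one crop.

Run:
```python
from h import *
z=np.load("top0.npz"); f=z["f"]; W=z["W"]
cv2.imwrite("pics/crop0.png",cv2.resize(f[190:320,190:370],None,fx=4.4,fy=4.4,interpolation=cv2.INTER_CUBIC))
H=W[...,2]
def box(u0,u1,v0,v1,lo,hi):
    m=np.zeros(H.shape,bool); m[v0:v1,u0:u1]=True
    return m&(H>lo)&(H<hi)
m=box(312,356,198,262,.036,.052)
r=cv2.minAreaRect(W[m][:,:2].astype(np.float32)*1000); print("carton top",r,cv2.boxPoints(r).round(1).tolist(),np.nanmedian(H[m]))
m=box(312,356,198,270,.052,.08); print("tab pts",m.sum(),W[m].round(4).tolist()[:20])
m=box(195,242,225,272,.055,.08)
c,rad=cv2.minEnclosingCircle(W[m][:,:2].astype(np.float32)*1000); print("cup",c,rad,np.nanmedian(H[m]))
m=box(255,305,258,325,.036,.052);print("pink",W[m].min(0),W[m].max(0))
m=box(390,430,225,270,.07,.1);print("jar",W[m].min(0),W[m].max(0))
print("counter",np.nanmedian(H[270:290,220:250]))
```

```text
carton top ((557.7418212890625, -48.89306640625), (54.7452507019043, 134.1160430908203), 80.28462219238281) [[487.0, -64.5999984741211], [619.2000122070312, -87.19999694824219], [628.5, -33.20000076293945], [496.29998779296875, -10.600000381469727]] 0.046199601852131345
tab pts 75 [[0.6147, -0.0449, 0.0551], [0.615, -0.061, 0.0567], [0.6103, -0.0746, 0.0532], [0.6068, -0.0584, 0.0579], [0.601, -0.0345, 0.0544], [0.6018, -0.0614, 0.0538], [0.5984, -0.0346, 0.0527], [0.5962, -0.0508, 0.0531], [0.5962, -0.0535, 0.0531], [0.5968, -0.075, 0.0527], [0.593, -0.0321, 0.0529], [0.5902, -0.0294, 0.0528], [0.5857, -0.0645, 0.0546], [0.5824, -0.0404, 0.0528], [0.5832, -0.0673, 0.0527], [0.5798, -0.0458, 0.0537], [0.5771, -0.0406, 0.0524], [0.5746, -0.0487, 0.0521], [0.5708, -0.0245, 0.06], [0.5715, -0.038, 0.0543]]
cup (499.1045837402344, 258.09051513671875) 46.10134506225586 0.06687262144254791
pink [0.32201088 0.03660672 0.03636355] [0.46084629 0.13613075 0.05195613]
jar [ 0.48867559 -0.2872346   0.071586  ] [ 0.54446622 -0.22851129  0.09668055]
counter 0.00044131596966767717
```

View pics/crop0.png

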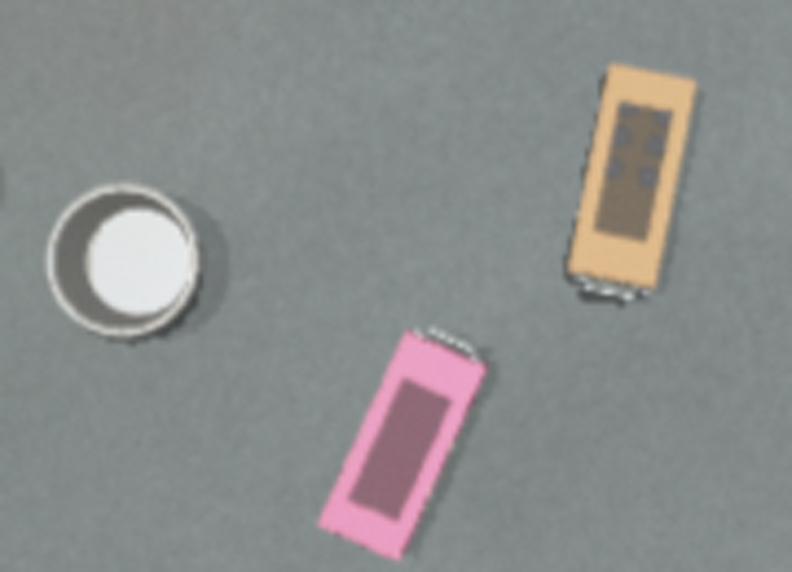

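The crop confirms the targets. The tan carton at crop (632,178) has its silver spout at the lower end (612,292), and the balls show through its window. The white cup is at crop (125,262). I'll close the gripper, align with the carton's axis and move above the spot behind the tab.

```bash
python3 -m handwheel '[[[-1,12,-9.7,3,0,0,6],[-1,24,-19.4,5,0,0,13],[-1,36,-29,7,0,0,20],[-1,48.2,-38.8,9,0,0,26.4],[-1,48.2,-38.8,10,0,0,26.4],[-1,48.2,-38.8,10,0,0,26.4],[-1,48.2,-38.8,10,0,0,26.4],[-1,48.2,-38.8,10,0,0,26.4],[-1,48.2,-38.8,10,0,0,26.4],[-1,48.2,-38.8,10,0,0,26.4]]]'
python3 - <<'E'
from h import *
o=status.get_obs(); print(o)
c=camera("scene"); cv2.imwrite("pics/s1.png",cv2.resize(c["frame"][130:310,220:460],None,fx=3.3,fy=3.3,interpolation=cv2.INTER_CUBIC))
c=camera("top");f=c["frame"];W=pts(c)
m=np.load("top0.npz");f0=m["f"];hsv=cv2.cvtColor(f0,cv2.COLOR_BGR2HSV);print(hsv[250,326],hsv[215,343])
k=cv2.inRange(hsv,(8,60,120),(20,200,255));k[:195]=0;k[268:]=0;k[:,:310]=0;k[:,360:]=0
v,u=np.nonzero(k)
print(len(u)); r=cv2.minAreaRect(np.stack([u,v],1).astype(np.float32))
E=np.array(c["extrinsics"])
for p in [r[0],*cv2.boxPoints(r)]:
    d=E[:3,:3]@np.array([(p[0]-c["cx"])/c["fx"],(p[1]-c["cy"])/c["fy"],1]);t=(.046-E[2,3])/d[2];print((E[:3,3]+t*d).round(4))
E
```

```text
time_s: 1.35
eef_pos: [0.5152, -0.0406, 0.1312]
eef_rot: [0.0, 0.996, -0.085, 0.0]
wrist_force: [0.3, -1.0, 1.5]
opening: -0.003
grasp_force: 0.0
{'time_s': 1.35, 'q': array([-3.08416011e-01,  1.67955492e-01,  1.84018109e+00, -1.99195267e-04,
        1.13327346e+00,  1.43225475e+00]), 'dq': array([ 0.97591987,  0.60832374, -0.50668952, -0.00292876, -0.11129633,
        0.97440604]), 'joint_efforts': array([ -2.75347508, -42.92370915, -27.24859893,   0.19589445,
         0.45330402,  -1.26548566]), 'eef_pos': array([ 0.5151735 , -0.04055175,  0.13117409]), 'eef_rot': array([ 1.08212430e-04,  9.96398573e-01, -8.47930892e-02,  6.90435553e-05]), 'wrist_force': array([ 0.31821117, -1.02568909,  1.52242865]), 'torque': array([-0.0519536 ,  0.01372171, -0.01696253]), 'grasp_force': 0.0, 'opening': -0.002867483198392573}
[ 17  96 221] [ 16  92 207]
651
[ 0.5599 -0.0493  0.046 ]
[ 0.5006 -0.011   0.046 ]
[ 0.629  -0.0337  0.046 ]
[ 0.6194 -0.0877  0.046 ]
[ 0.4911 -0.0648  0.046 ]
```

```bash
python3 -m handwheel '[[[-1,0,0,4,0,0,0],[-1,0,0,7,0,0,0],[-1,0,0,7.6,0,0,0],[-1,0,0,8,0,0,0],[-1,0,0,8,0,0,0]]]'
python3 - <<'E'
from h import *
c=camera("scene"); cv2.imwrite("pics/s2.png",cv2.resize(c["frame"][160:280,240:400],None,fx=5,fy=5,interpolation=cv2.INTER_CUBIC))
print(status.get_obs()["q"].round(4))
E
```

```text
time_s: 2.08
eef_pos: [0.5151, -0.043, 0.0525]
eef_rot: [0.0, 0.996, -0.085, 0.001]
wrist_force: [0.5, 0.4, -0.2]
opening: 0.0
grasp_force: 0.0
[-0.3131  0.2931  1.8783 -0.      0.9682  1.428 ]
```

View pics/s2.png

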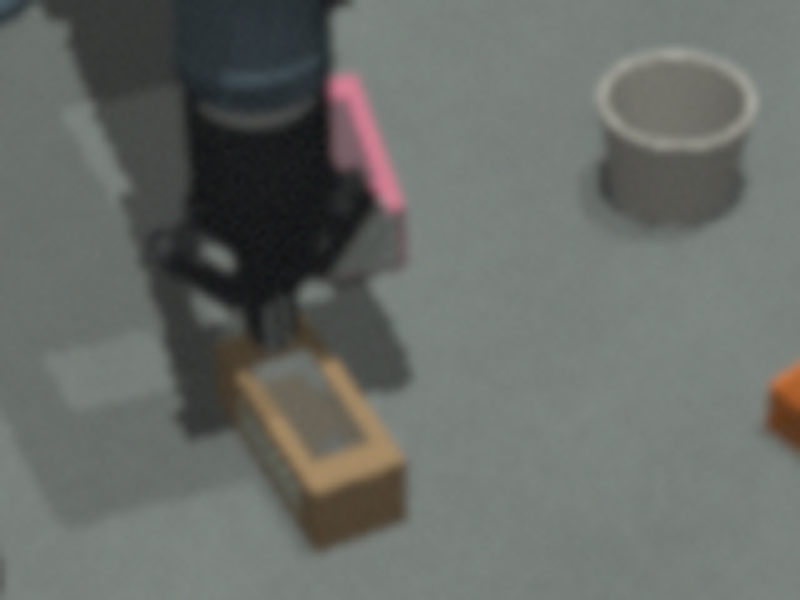

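The closed fingertips are just behind the tab at crop (275,335), above the carton's spout end. Next I'll sweep them outward and down along the spout's arc.

```bash
python3 -m handwheel '[[[-1,0,0,0.25,0,0,0],[-1,-1,0,0.25,0,0,0],[-1,-1.9,0,0.3,0,0,0],[-1,-2.8,0,0.45,0,0,0],[-1,-3.7,0,0.9,0,0,0],[-1,-4.4,0,1.5,0,0,0],[-1,-5,0,2.25,0,0,0],[-1,-5.4,0,3.05,0,0,0],[-1,-5.6,0,3.5,0,0,0],[-1,-5.6,0,3.5,0,0,0]]]'
cat > carton.py <<'E'
from h import *
def carton(f,W,c,box=(310,195,360,268)):
    hsv=cv2.cvtColor(f,cv2.COLOR_BGR2HSV);k=cv2.inRange(hsv,(8,60,100),(20,200,255));u0,v0,u1,v1=box
    z=np.zeros_like(k);z[v0:v1,u0:u1]=k[v0:v1,u0:u1];v,u=np.nonzero(z)
    r=cv2.minAreaRect(np.stack([u,v],1).astype(np.float32));E=np.array(c["extrinsics"]);o=[]
    for p in [r[0],*cv2.boxPoints(r)]:
        d=E[:3,:3]@np.array([(p[0]-c["cx"])/c["fx"],(p[1]-c["cy"])/c["fy"],1]);o.append((E[:3,3]+(.046-E[2,3])/d[2]*d).round(4))
    return o
E
python3 - <<'E'
from h import *
o=status.get_obs();print(o["q"].round(4),o["eef_pos"])
c=camera("scene"); cv2.imwrite("pics/s3.png",cv2.resize(c["frame"][160:280,240:400],None,fx=5,fy=5,interpolation=cv2.INTER_CUBIC))
E
```

```text
time_s: 3.38
eef_pos: [0.4589, -0.0329, 0.0162]
eef_rot: [-0.0, 0.996, -0.085, -0.0]
wrist_force: [-0.9, 0.1, -0.0]
opening: 0.001
grasp_force: 0.0
[-0.3305  0.2596  2.0259  0.      0.8569  1.4102] [ 0.45892143 -0.03291797  0.01624493]
```

```bash
python3 -m handwheel '[[[-1,0,0,-2,0,0,0],[-1,1,0,-8,0,0,0],[-1,5,0,-12,0,0,0],[1,10.5,0,-12,0,0,0],[1,15.5,0,-12,0,0,0],[1,15.5,0,-12,0,0,0],[1,15.5,0,-12,0,0,0]]]'
python3 - <<'E'
from carton import *
o=status.get_obs();print(o["q"].round(4),o["eef_pos"])
c=camera("top");W=pts(c);print(W[250:276,327].round(3).tolist())
a=cv2.resize(c["frame"][190:290,290:380],None,fx=4.4,fy=4.4,interpolation=cv2.INTER_CUBIC)
s=camera("scene"); b=cv2.resize(s["frame"][190:280,260:340],(391,440),interpolation=cv2.INTER_CUBIC)
cv2.imwrite("pics/s4.png",np.hstack([a,b]))
E
```

```text
time_s: 4.3
eef_pos: [0.6113, -0.059, 0.1359]
eef_rot: [-0.0, 0.996, -0.085, -0.001]
wrist_force: [0.3, 0.2, 0.7]
opening: 0.848
grasp_force: 0.0
[-0.2892  0.3637  1.5824  0.      1.1972  1.4515] [ 0.61126974 -0.05896821  0.1358839 ]
[[0.497, -0.029, 0.547], [0.495, -0.029, 0.546], [0.493, -0.029, 0.551], [0.491, -0.029, 0.557], [0.489, -0.029, 0.553], [0.487, -0.029, 0.557], [0.485, -0.029, 0.557], [0.483, -0.029, 0.556], [0.482, -0.029, 0.558], [0.48, -0.029, 0.558], [0.478, -0.029, 0.561], [0.476, -0.029, 0.56], [0.474, -0.029, 0.572], [0.472, -0.029, 0.571], [0.471, -0.029, 0.572], [0.469, -0.029, 0.567], [0.467, -0.029, 0.574], [0.465, -0.029, 0.566], [0.463, -0.029, 0.57], [0.462, -0.029, 0.57], [0.46, -0.029, 0.569], [0.458, -0.029, 0.569], [0.456, -0.029, 0.578], [0.454, -0.029, 0.574], [0.453, -0.029, 0.575], [0.451, -0.029, 0.573]]
```

View pics/s4.png

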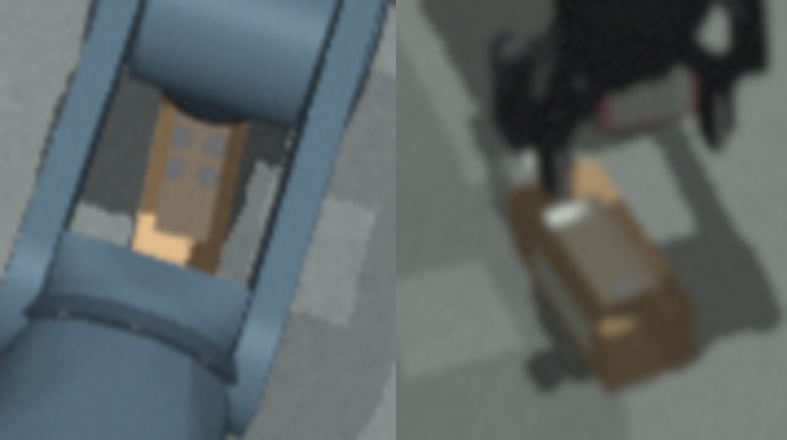

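The forearm hides the spout at left (180,270). The carton itself hasn't moved. I'll step aside to look, and use the move to test the pouring pitch in free air.

```bash
python3 -m handwheel '[[[1,0,-5,-4,0,10,0],[1,0,-11,-8,0,20,0],[1,2,-17,-10,0,30,0],[1,4,-23,-12,0,40,0],[1,5,-28,-12,0,50,0],[1,5,-32,-12,0,60,0],[1,5,-32,-12,0,65,0],[1,5,-32,-12,0,65,0],[1,5,-32,-12,0,65,0],[1,5,-32,-12,0,65,0]]]'
python3 - <<'E'
from carton import *
o=status.get_obs();print(o["q"].round(4),o["eef_pos"])
from scipy.spatial.transform import Rotation as R
q=o["eef_rot"];print(R.from_quat([q[1],q[2],q[3],q[0]]).as_matrix().round(3))
c=camera("top");print(carton(c["frame"],0,c))
W=pts(c); C=np.array([.56,-.0493]); X=np.array([.985,-.1736]);Y=np.array([.1736,.985])
rel=W[...,:2]-C; cx=rel@X; cy=rel@Y
for a in range(-135,-50,6):
    m=(abs(cx*1000-a)<3)&(abs(cy)<.012); print(a,m.sum(),np.nanmedian(W[m][:,2]).round(4) if m.any() else 0)
a=cv2.resize(c["frame"][190:290,290:380],None,fx=4.4,fy=4.4,interpolation=cv2.INTER_CUBIC)
s=camera("scene"); b=cv2.resize(s["frame"][190:280,260:340],(391,440),interpolation=cv2.INTER_CUBIC)
cv2.imwrite("pics/s5.png",np.hstack([a,b]))
E
```

```text
time_s: 5.65
eef_pos: [0.7055, 0.2816, 0.2836]
eef_rot: [0.019, 0.868, -0.131, 0.478]
wrist_force: [0.0, -0.5, 0.5]
opening: 1.003
grasp_force: 0.0
[ 0.4295  0.2359  1.7437 -1.1378  0.5674  3.1183] [0.70551463 0.2816127  0.28358489]
[[ 0.509 -0.246  0.825]
 [-0.209 -0.965 -0.159]
 [ 0.835 -0.092 -0.542]]
[array([ 0.5598, -0.0493,  0.046 ]), array([ 0.5005, -0.011 ,  0.046 ]), array([ 0.629 , -0.0337,  0.046 ]), array([ 0.6194, -0.0877,  0.046 ]), array([ 0.491 , -0.0648,  0.046 ])]
-135 19 -0.0012
-129 18 0.0026
-123 18 0.0043
-117 20 0.015
-111 19 0.0154
-105 20 0.0166
-99 19 0.0139
-93 21 0.0119
-87 17 0.0085
-81 19 0.0084
-75 18 0.007
-69 19 0.0021
-63 21 0.0436
-57 20 0.0445
-51 20 0.046
```

View pics/s5.png

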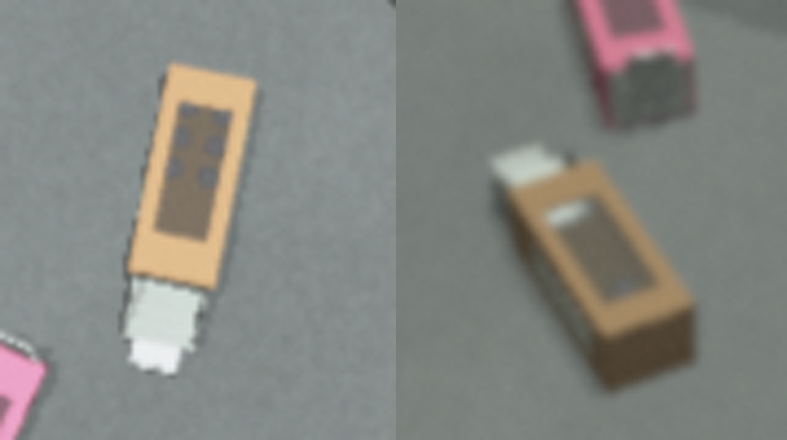

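The spout is fully out: the chute reaches left-image (155,360), the tab is about 15 mm high, and the carton hasn't moved. The pitch test hit the q4 and q6 limits at this yaw, so I'll fit a small kinematic model and choose a pour yaw that suits the wrist.

```bash
python3 -m handwheel '[[[1,0,0,0,0,0,0]]]'
cat > kin.py <<'E'
import numpy as np
from scipy.optimize import least_squares
from scipy.spatial.transform import Rotation as R
def fk(q,p):
    a,y0,h,L1,L2,b,d=p
    s,c=np.sin,np.cos
    t=q[1]+q[2]
    M=R.from_euler('z',q[0])*R.from_euler('y',t)      # forearm z axis
    P=R.from_euler('z',q[0]).apply([a+L1*s(q[1])+L2*s(t)+b*c(t), y0, h+L1*c(q[1])+L2*c(t)-b*s(t)])
    T=M*R.from_euler('z',q[3])*R.from_euler('y',q[4])
    P=P+T.apply([0,0,d]); T=T*R.from_euler('z',q[5]-np.pi/2)  # yaw offset fixed below
    return P,T
S=[([-1.48631,.181476,1.607922,0,1.353763,-.206277],[.164818,-.550356,.230462]),
([-.3131,.2931,1.8783,0,.9682,1.428],[.5151,-.043,.0525]),
([-.3305,.2596,2.0259,0,.8569,1.4102],[.4589,-.0329,.0162]),
([-.2892,.3637,1.5824,0,1.1972,1.4515],[.6113,-.0590,.1359]),
([.4295,.2359,1.7437,-1.1378,.5674,3.1183],[.70551,.28161,.28358])]
def res(p): return np.concatenate([fk(q,p)[0]-x for q,x in S]+[1e-3*(np.array(p)-p0)])
p0=np.array([0,.1176,.3,.4,.4,0,.25]); p=least_squares(res,p0).x
E
python3 - <<'E'
from kin import *
print(p.round(4)); print((res(p)*1000).round(1)[:15])
for q,x in S: print(fk(q,p)[1].as_matrix().round(3).tolist())
lim=np.array([[-2.99,2.99],[-.89,2.07],[.3,2.58],[-1.14,4.28],[0,2.63],[-3.12,3.12]])
# grasp point 0.019 behind TCP; carton: tool x=s*carton x ; tilt alpha
cup=np.array([.499,.258])
for s in(1,-1):
  for yaw in range(-40,200,20):
    for al in(0,30,45,55):
      y=np.radians(yaw); ca=np.radians(al); X=np.array([np.cos(y),np.sin(y),0]);Zu=np.array([0,0,1.])
      cx=np.cos(ca)*X+np.sin(ca)*Zu; cz=np.cos(ca)*Zu-np.sin(ca)*X
      tz=-cz; tx=s*cx; M=np.stack([tx,np.cross(tz,tx),tz],1)
      tip=-.115*cx-.007*cz
      cen=np.array([*(cup+.012*X[:2]),.085])-tip; tcp=cen+.02*tz
      best=None
      for q0 in([.2,.2,1.9,0,.5,1.5],[.2,.5,1.5,0,1.8,-1.5],[.2,.4,1.5,1.5,1,1],[.2,.4,1.5,-1,1,1]):
        f=lambda q:np.concatenate([(fk(q,p)[0]-tcp)*10,(fk(q,p)[1].inv()*R.from_matrix(M)).as_rotvec()])
        r=least_squares(f,np.clip(q0,lim[:,0]+.01,lim[:,1]-.01),bounds=(lim[:,0],lim[:,1]))
        if best is None or r.cost<best.cost: best=r
      print(s,yaw,al,"%.1e"%best.cost,best.x.round(2)) if best.cost<1e-4 else print(s,yaw,al,'no')
E
```

```text
time_s: 5.88
eef_pos: [0.706, 0.2804, 0.2824]
eef_rot: [0.02, 0.869, -0.131, 0.477]
wrist_force: [-0.0, -0.9, -0.5]
opening: 1.001
grasp_force: 0.0
[-3.000e-04  1.178e-01  3.132e-01  4.385e-01  5.148e-01  8.560e-02
  3.189e-01]
[-0.  -0.   0.   0.1  0.   0.1 -0.  -0.  -0.1 -0.   0.  -0.   0.  -0.
 -0. ]
[[-0.958, -0.287, -0.0], [-0.287, 0.958, 0.002], [-0.0, 0.002, -1.0]]
[[-0.986, 0.169, 0.002], [0.169, 0.986, -0.001], [-0.002, -0.0, -1.0]]
[[-0.986, 0.169, -0.001], [0.169, 0.986, 0.0], [0.001, 0.0, -1.0]]
[[-0.986, 0.169, -0.002], [0.169, 0.986, 0.0], [0.002, 0.0, -1.0]]
[[-0.509, 0.246, 0.825], [0.209, 0.965, -0.159], [-0.835, 0.092, -0.542]]
1 -40 0 6.8e-30 [ 0.1   0.46  1.59 -0.    1.09 -0.78]
1 -40 30 5.2e-30 [ 0.33  0.29  1.79 -0.6   0.87 -0.19]
1 -40 45 2.6e-30 [ 0.47  0.29  1.85 -0.97  0.91  0.19]
1 -40 55 no
1 -20 0 5.0e-22 [ 0.15  0.52  1.5   0.    1.12 -1.07]
1 -20 30 1.7e-23 [ 0.31  0.27  1.82 -0.5   0.69 -0.58]
1 -20 45 5.8e-29 [ 0.42  0.22  1.95 -1.02  0.61 -0.04]
1 -20 55 no
1 0 0 2.8e-28 [ 0.22  0.57  1.44  0.    1.14 -1.35]
1 0 30 3.7e-25 [ 0.29  0.25  1.84 -0.27  0
[... 3683 characters left out ...]
  0.47  1.68  0.78  1.61 -0.76]
-1 140 0 9.3e-31 [ 0.48  0.28  1.85 -0.    1.02 -0.4 ]
-1 140 30 6.2e-30 [ 0.21  0.36  1.7   0.41  1.44 -0.79]
-1 140 45 6.7e-31 [ 0.1   0.47  1.6   0.53  1.66 -0.89]
-1 140 55 7.8e-31 [ 0.05  0.56  1.53  0.61  1.81 -0.92]
-1 160 0 1.6e-29 [ 0.43  0.2   1.95 -0.    0.99 -0.8 ]
-1 160 30 5.2e-31 [ 0.22  0.38  1.67  0.28  1.54 -1.07]
-1 160 45 1.0e-30 [ 0.16  0.53  1.51  0.36  1.8  -1.11]
-1 160 55 3.3e-27 [ 0.12  0.64  1.41  0.41  1.97 -1.12]
-1 180 0 3.9e-29 [ 0.34  0.13  2.03 -0.    0.98 -1.23]
-1 180 30 3.5e-30 [ 0.25  0.39  1.65  0.12  1.61 -1.35]
-1 180 45 2.5e-30 [ 0.22  0.57  1.45  0.16  1.89 -1.36]
-1 180 55 5.0e-25 [ 0.2   0.69  1.32  0.19  2.08 -1.36]
```

```bash
cat > go.py <<'E'
from h import *
from scipy.spatial.transform import Rotation as R
def pose(): 
    o=status.get_obs();q=o["eef_rot"];return np.array(o["eef_pos"]),R.from_quat([q[1],q[2],q[3],q[0]])
def frame(yaw,al):   # tool x = carton x
    y,a=np.radians([yaw,al]);X=np.array([np.cos(y),np.sin(y),0]);U=np.array([0,0,1.])
    cx=np.cos(a)*X+np.sin(a)*U;cz=np.cos(a)*U-np.sin(a)*X
    return R.from_matrix(np.stack([cx,np.cross(-cz,cx),-cz],1))
def rel(P,M,P0,M0): return (M0.inv().apply(np.array(P)-P0)*100).round(1).tolist()+np.degrees((M0.inv()*M).as_rotvec()).round(1).tolist()
E
python3 - <<'E'
from go import *
P0,M0=pose()
print(rel([.56,-.0493,.28],frame(-10,0),P0,M0)); print(rel([.56,-.0493,.14],frame(-10,0),P0,M0))
E
```

```text
[-0.8, 35.4, -6.6, -2.6, -57.1, -6.6]
[-12.4, 36.7, 1.0, -2.6, -57.1, -6.6]
```

```bash
python3 -m handwheel '[[[1,-0.1,6,-1.1,-0.4,-9.5,-1.1],[1,-0.3,12,-2.2,-0.9,-19,-2.2],[1,-0.4,18,-3.3,-1.3,-28.5,-3.3],[1,-0.5,24,-4.4,-1.7,-38,-4.4],[1,-0.7,30,-5.5,-2.2,-47.6,-5.5],[1,-0.8,35.4,-6.6,-2.6,-57.1,-6.6],[1,-6,36,-3,-2.6,-57.1,-6.6],[1,-12.4,36.7,1,-2.6,-57.1,-6.6],[1,-12.4,36.7,1,-2.6,-57.1,-6.6],[1,-12.4,36.7,1,-2.6,-57.1,-6.6]]]'
python3 -m handwheel '[[[1,0,0,0,0,0,0],[1,0,0,0,0,0,0]]]'
python3 - <<'E'
from go import *
P0,M0=pose();print(rel([.56,-.0493,.002],frame(-10,0),P0,M0))
E
```

```text
time_s: 7.12
eef_pos: [0.558, -0.0487, 0.1371]
eef_rot: [-0.0, 0.996, -0.087, -0.004]
wrist_force: [-0.2, -0.4, 1.1]
opening: 1.003
grasp_force: 0.0
time_s: 7.38
eef_pos: [0.5625, -0.0482, 0.1428]
eef_rot: [0.001, 0.996, -0.086, 0.002]
wrist_force: [-0.1, -0.1, 0.7]
opening: 1.003
grasp_force: 0.0
[-0.3, 0.1, 14.1, 0.0, -0.2, 0.1]
```

```bash
python3 -m handwheel '[[[1,-0.2,0.1,4,0,0,0],[1,-0.2,0.1,8,0,0,0],[1,-0.2,0.1,11,0,0,0],[1,-0.2,0.1,13,0,0,0],[1,-0.2,0.1,13.8,0,0,0],[1,-0.2,0.1,13.8,0,0,0],[1,-0.2,0.1,13.8,0,0,0]]]'
python3 -m handwheel '[[[-1,0,0,0,0,0,0],[-1,0,0,0,0,0,0],[-1,0,0,0,0,0,0],[-1,0,0,0,0,0,0],[-1,0,0,0,0,0,0],[-1,0,0,0,0,0,0]]]'
```

```text
time_s: 8.25
eef_pos: [0.5597, -0.049, 0.0036]
eef_rot: [0.0, 0.996, -0.086, 0.001]
wrist_force: [0.4, 0.4, -0.4]
opening: 0.998
grasp_force: 0.0
time_s: 9.0
eef_pos: [0.5593, -0.0491, 0.0032]
eef_rot: [0.0, 0.996, -0.086, 0.0]
wrist_force: [-1.3, 0.2, 5.9]
opening: 0.626
grasp_force: 64.4
```

```bash
python3 -m handwheel '[[[-1,0,0,-1,0,0,0],[-1,0,0,-3,0,0,0],[-1,0,0,-6,0,0,0],[-1,0,0,-10,0,0,0],[-1,0,0,-14,0,0,0],[-1,0,0,-18,0,0,0],[-1,0,0,-20,0,0,0],[-1,0,0,-21,0,0,0],[-1,0,0,-21,0,0,0],[-1,0,0,-21,0,0,0]]]'
python3 - <<'E'
from go import *
P0,M0=pose();cup=np.array([.499,.258])
print(rel([.499,.385,.22],frame(90,0),P0,M0))
def tcp(al,yaw=90,off=.012,z=.085):
    M=frame(yaw,al);m=M.as_matrix();cx=m[:,0];cz=-m[:,2];X=np.array([np.cos(np.radians(yaw)),np.sin(np.radians(yaw)),0])
    return np.array([*(cup+off*X[:2]),z])+.115*cx+.007*cz-.02*cz
for al in(0,15,25,35,45,55):print(al,tcp(al).round(3))
E
```

```text
time_s: 10.25
eef_pos: [0.5579, -0.0485, 0.2111]
eef_rot: [-0.0, 0.996, -0.086, -0.001]
wrist_force: [-0.4, -0.8, -3.8]
opening: 0.628
grasp_force: 63.9
[-13.2, -41.7, -0.9, -0.1, 0.1, -99.9]
0 [0.499 0.385 0.072]
15 [0.499 0.384 0.102]
25 [0.499 0.38  0.122]
35 [0.499 0.372 0.14 ]
45 [0.499 0.361 0.157]
55 [0.499 0.347 0.172]
```

```bash
python3 -m handwheel '[[[-1,-0.3,-1,-0.1,0,0,-2],[-1,-0.9,-3,-0.3,0,0,-7],[-1,-2,-6,-0.5,0,0,-14],[-1,-3,-10,-0.7,0,0,-23],[-1,-4.3,-14,-0.9,0,0,-32],[-1,-5.5,-18,-0.9,0,0,-41],[-1,-6.8,-22,-0.9,0,0,-50],[-1,-8,-26,-0.9,0,0,-59],[-1,-9,-29,-0.9,0,0,-66],[-1,-9.5,-31,-0.9,0,0,-70]]]'
python3 - <<'E'
from go import *
P0,M0=pose();print(rel([.499,.385,.22],frame(90,0),P0,M0))
E
```

```text
time_s: 11.5
eef_pos: [0.5172, 0.2748, 0.2205]
eef_rot: [-0.0, 0.864, 0.503, -0.001]
wrist_force: [0.7, -0.5, -3.5]
opening: 0.629
grasp_force: 63.9
[8.7, -7.0, 0.0, -0.1, 0.1, -29.6]
```

```bash
python3 -m handwheel '[[[-1,0.8,-0.6,0,0,0,-3],[-1,2.4,-2,0,0,0,-9],[-1,4.5,-3.6,0,0,0,-16],[-1,6.5,-5.2,0,0,0,-23],[-1,8,-6.5,0,0,0,-28],[-1,8.7,-7,0,0,0,-29.6],[-1,8.7,-7,0,0,0,-29.6],[-1,8.7,-7,0,0,0,-29.6]]]'
cat >> go.py <<'E'
cup=np.array([.499,.258])
def tcp(al,yaw=90,off=.012,z=.085):
    M=frame(yaw,al);m=M.as_matrix();cx=m[:,0];cz=-m[:,2];X=np.array([np.cos(np.radians(yaw)),np.sin(np.radians(yaw)),0])
    return np.array([*(cup+off*X[:2]),z])+.115*cx+.007*cz-.02*cz
E
python3 - <<'E'
from go import *
P0,M0=pose()
for al,z in((0,.235),(10,.2),(18,.13),(24,.085)):print(al,rel(tcp(al,z=z),frame(90,al),P0,M0))
c=camera("scene"); a=cv2.resize(c["frame"][90:260,300:500],None,fx=3.5,fy=3.5,interpolation=cv2.INTER_CUBIC);cv2.imwrite("pics/s6.png",a)
E
```

```text
time_s: 12.5
eef_pos: [0.5013, 0.3824, 0.2211]
eef_rot: [0.0, 0.709, 0.705, -0.001]
wrist_force: [0.6, -1.0, -3.4]
opening: 0.627
grasp_force: 63.8
0 [0.3, -0.2, -0.1, -0.0, 0.1, -0.4]
10 [0.3, -0.2, 1.4, -0.0, 10.1, -0.4]
18 [0.1, -0.2, 6.8, 0.0, 18.1, -0.4]
24 [-0.2, -0.2, 10.1, 0.0, 24.1, -0.4]
```

View pics/s6.png

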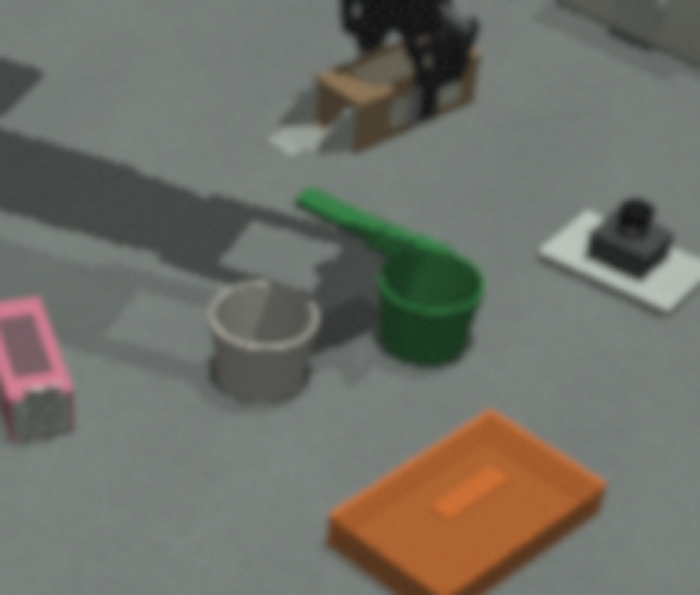

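The carton is held level at crop (400,95), with its spout (295,140) pointing over the white cup and well above the green one. I'll tilt and lower it over the cup.

```bash
python3 -m handwheel '[[[-1,0.3,-0.2,0.5,0,4,-0.4],[-1,0.3,-0.2,1.4,0,10,-0.4],[-1,0.2,-0.2,3,0,14,-0.4],[-1,0.1,-0.2,5,0,16,-0.4],[-1,0.1,-0.2,6.8,0,18,-0.4],[-1,0,-0.2,8.5,0,21,-0.4],[-1,-0.2,-0.2,9.7,0,24,-0.4],[-1,-0.2,-0.2,10.1,0,24,-0.4],[-1,-0.2,-0.2,10.1,0,24,-0.4],[-1,-0.2,-0.2,10.1,0,24,-0.4]]]'
python3 - <<'E'
from go import *
P0,M0=pose()
for al in(24,28,32,36,40,44,48):print(al,rel(tcp(al),frame(90,al),P0,M0))
c=camera("scene"); a=cv2.resize(c["frame"][90:260,300:500],None,fx=3.5,fy=3.5,interpolation=cv2.INTER_CUBIC);cv2.imwrite("pics/s7.png",a)
E
```

```text
time_s: 13.8
eef_pos: [0.4996, 0.3817, 0.1214]
eef_rot: [-0.146, 0.691, 0.693, 0.148]
wrist_force: [0.5, -0.3, -2.5]
opening: 0.625
grasp_force: 63.8
24 [-0.2, -0.1, 0.1, 0.1, 0.0, 0.2]
28 [-0.1, -0.1, -0.7, 0.1, 4.0, 0.2]
32 [-0.1, -0.1, -1.5, 0.1, 8.0, 0.2]
36 [-0.2, -0.1, -2.3, 0.1, 12.0, 0.2]
40 [-0.3, -0.1, -3.1, 0.1, 16.0, 0.2]
44 [-0.4, -0.1, -3.9, 0.1, 20.0, 0.2]
48 [-0.7, -0.1, -4.7, 0.1, 24.0, 0.2]
```

View pics/s7.png

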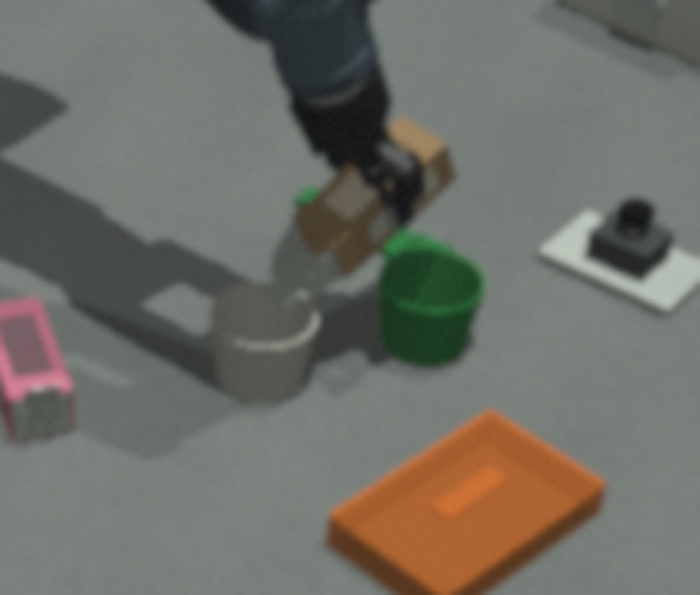

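The spout tip (crop 300,295) is inside the cup's mouth and nothing is touching. I'll tilt slowly now.

```bash
python3 -m handwheel '[[[-1,-0.1,-0.1,-0.4,0,2,0],[-1,-0.1,-0.1,-0.7,0,4,0],[-1,-0.1,-0.1,-1.1,0,6,0],[-1,-0.1,-0.1,-1.5,0,8,0],[-1,-0.2,-0.1,-1.9,0,10,0],[-1,-0.2,-0.1,-2.3,0,12,0],[-1,-0.2,-0.1,-2.7,0,14,0],[-1,-0.3,-0.1,-3.1,0,16,0],[-1,-0.3,-0.1,-3.3,0,17,0],[-1,-0.3,-0.1,-3.5,0,18,0]]]'
python3 - <<'E'
from go import *
P0,M0=pose()
for al in(42,46,50,54,58):print(al,rel(tcp(al),frame(90,al),P0,M0))
E
python3 -m handwheel '[[[-1,0,0,0,0,0,0],[-1,0,0,0,0,0,0],[-1,0,0,0,0,0,0],[-1,0,0,0,0,0,0]]]'
```

```text
time_s: 15.1
eef_pos: [0.4981, 0.3645, 0.1515]
eef_rot: [-0.253, 0.659, 0.661, 0.254]
wrist_force: [-0.1, -0.7, -2.8]
opening: 0.627
grasp_force: 63.9
42 [0.0, 0.1, -0.1, -0.0, -0.0, 0.2]
46 [0.1, 0.1, -0.9, -0.0, 4.0, 0.2]
50 [0.1, 0.1, -1.7, -0.0, 8.0, 0.2]
54 [0.1, 0.1, -2.5, -0.0, 12.0, 0.2]
58 [-0.1, 0.1, -3.3, -0.0, 16.0, 0.2]
time_s: 15.6
eef_pos: [0.4979, 0.3645, 0.151]
eef_rot: [-0.253, 0.659, 0.661, 0.253]
wrist_force: [-0.4, -0.7, -2.8]
opening: 0.625
grasp_force: 63.9
```

```bash
python3 -m handwheel '[[[-1,0,0.1,-0.4,0,2,0],[-1,0.1,0.1,-0.9,0,4,0],[-1,0.1,0.1,-1.3,0,6,0],[-1,0.1,0.1,-1.7,0,8,0],[-1,0.1,0.1,-2.1,0,10,0],[-1,0.1,0.1,-2.5,0,12,0],[-1,0.1,0.1,-2.5,0,12,0],[-1,0.1,0.1,-2.5,0,12,0],[-1,0.1,0.1,-2.5,0,12,0],[-1,0.1,0.1,-2.5,0,12,0]]]'
python3 - <<'E'
from go import *
P0,M0=pose()
for al in(46,54,62):print(al,rel(tcp(al),frame(90,al),P0,M0))
c=camera("scene"); a=cv2.resize(c["frame"][130:220,330:440],(550,450),interpolation=cv2.INTER_CUBIC)
t=camera("top")["frame"][210:280,185:260]; b=cv2.resize(t,(250,234),interpolation=cv2.INTER_CUBIC)
cv2.imwrite("pics/s8.png",np.hstack([a,np.vstack([b,np.zeros((216,250,3),np.uint8)])]))
E
```

```text
time_s: 16.85
eef_pos: [0.4988, 0.3486, 0.1704]
eef_rot: [-0.321, 0.629, 0.631, 0.321]
wrist_force: [-0.0, -0.4, -3.0]
opening: 0.627
grasp_force: 63.9
46 [-0.3, 0.0, 1.5, -0.1, -8.0, 0.1]
54 [-0.0, 0.0, -0.0, -0.1, 0.0, 0.1]
62 [0.0, 0.0, -1.7, -0.1, 8.0, 0.1]
```

View pics/s8.png

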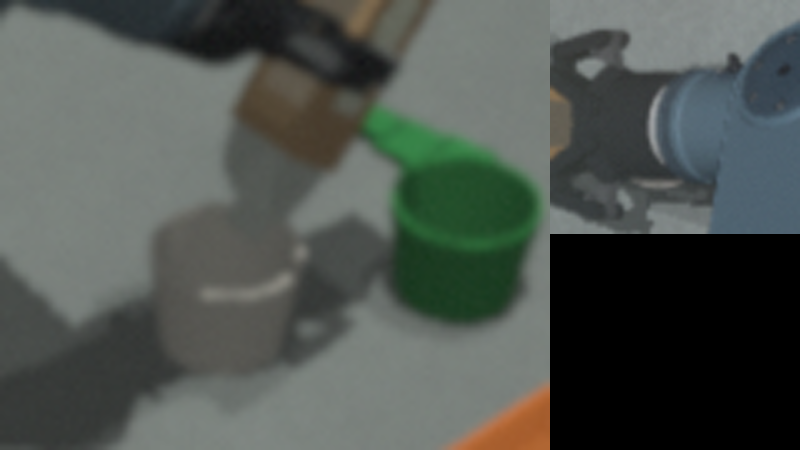

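The spout (260,190) points steeply into the cup (225,290), but the balls can't be seen from here. I'll rock the carton to free any that have hung up.

```bash
python3 -m handwheel '[[[-1,0,0,-0.9,0,4,0],[-1,0,0,-1.7,0,8,0],[-1,0,0,-1.7,0,8,0],[-1,-0.1,0,0,0,0,0],[-1,-0.3,0,1.5,0,-8,0],[-1,-0.1,0,0,0,0,0],[-1,0,0,-1.7,0,8,0],[-1,0,0,-1.7,0,8,0],[-1,-0.1,0,0,0,0,0],[-1,-0.3,0,1.5,0,-8,0]]]'
python3 -m handwheel '[[[-1,0.1,0,-0.9,0,4,0],[-1,0.3,0,-1.5,0,8,0],[-1,0.3,0,-3.2,0,16,0],[-1,0.3,0,-3.2,0,16,0],[-1,0.3,0.4,-3.2,0,16,0],[-1,0.3,-0.4,-3.2,0,16,0],[-1,0.3,0.4,-3.2,0,16,0],[-1,0.3,0,-3.2,0,16,0],[-1,0.3,0,-3.2,0,16,0],[-1,0.3,0,-3.2,0,16,0]]]'
python3 - <<'E'
from go import *
P0,M0=pose()
print(rel(tcp(35,z=.11),frame(90,35),P0,M0));print(rel(tcp(0,z=.235)+[0,.05,0],frame(90,0),P0,M0))
E
```

```text
time_s: 18.2
eef_pos: [0.4997, 0.3588, 0.1591]
eef_rot: [-0.273, 0.652, 0.652, 0.275]
wrist_force: [-0.8, -0.3, -3.2]
opening: 0.625
grasp_force: 64.2
time_s: 19.45
eef_pos: [0.4989, 0.3378, 0.1834]
eef_rot: [-0.364, 0.605, 0.607, 0.364]
wrist_force: [1.3, -0.7, -2.4]
opening: 0.621
grasp_force: 64.5
[-0.0, 0.0, 3.8, -0.0, -27.0, 0.1]
[8.0, 0.0, 6.8, -0.0, -62.0, 0.1]
```

```bash
python3 -m handwheel '[[[-1,0,0,0.8,0,-6,0],[-1,0,0,2,0,-14,0],[-1,0,0,3,0,-21,0],[-1,0,0,3.8,0,-27,0],[-1,1.5,0,4.6,0,-34,0],[-1,3,0,5.2,0,-41,0],[-1,4.8,0,5.8,0,-48,0],[-1,6.4,0,6.4,0,-55,0],[-1,8,0,6.8,0,-62,0],[-1,8,0,6.8,0,-62,0]]]'
python3 -m handwheel '[[[-1,0,0,0,0,0,0],[-1,0,0,0,0,0,0]]]'
python3 - <<'E'
from go import *
c=camera("top");W=pts(c);f=c["frame"]
m=np.zeros(W.shape[:2],bool);m[225:272,195:242]=True
k=m&(W[...,2]>.055)&(W[...,2]<.08);print("cup",cv2.minEnclosingCircle(W[k][:,:2].astype(np.float32)*1000))
a=cv2.resize(f[222:276,190:248],(540,503),interpolation=cv2.INTER_CUBIC)
s=camera("scene")["frame"];b=cv2.resize(s[110:190,330:372],(255,503),interpolation=cv2.INTER_CUBIC)
cv2.imwrite("pics/s9.png",np.hstack([a,b]))
print(np.mean(f[235:265,205:232,1]))
E
```

```text
time_s: 20.7
eef_pos: [0.4981, 0.4383, 0.2229]
eef_rot: [0.0, 0.705, 0.709, 0.001]
wrist_force: [-0.3, -0.3, -3.4]
opening: 0.628
grasp_force: 64.4
time_s: 20.95
eef_pos: [0.4985, 0.434, 0.221]
eef_rot: [-0.0, 0.707, 0.707, -0.001]
wrist_force: [0.3, -0.4, -3.7]
opening: 0.623
grasp_force: 64.4
cup ((499.36907958984375, 257.9652404785156), 46.40165710449219)
162.11234567901235
```

View pics/s9.png

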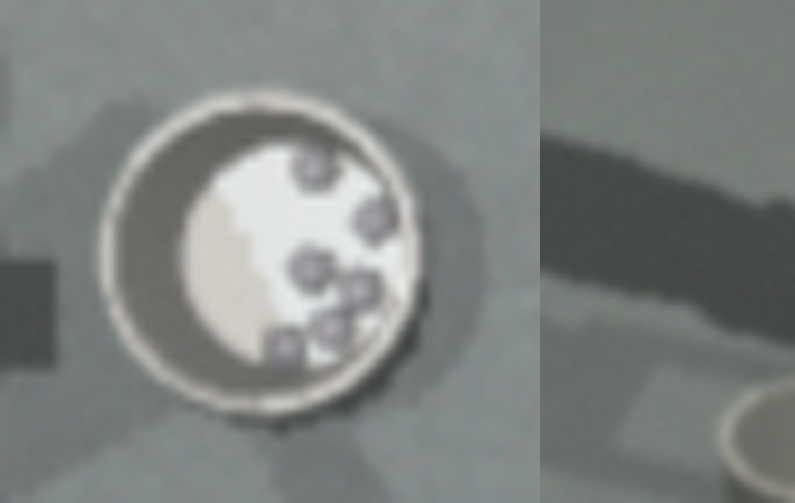

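All six balls are in the cup: (315,168), (375,218), (312,268), (358,290), (332,328) and (285,345). The cup hasn't moved. I'll carry the carton back to where it was.

Run:
```python
from go import *
P0,M0=pose();print(rel([.56,-.0493,.22],frame(-10,0),P0,M0))
```

```text
[-48.3, 6.1, 0.2, 0.0, 0.0, 100.0]
```

```bash
python3 -m handwheel '[[[-1,-1.5,0.2,0,0,0,3],[-1,-5,0.6,0,0,0,11],[-1,-9,1.1,0,0,0,19],[-1,-13.5,1.7,0,0,0,28],[-1,-18,2.3,0,0,0,37],[-1,-22.5,2.8,0,0,0,46],[-1,-27,3.4,0,0,0,55],[-1,-31.5,4,0,0,0,64],[-1,-36,4.5,0,0,0,74],[-1,-38,4.8,0,0,0,79]]]'
python3 - <<'E'
from go import *
P0,M0=pose();print(rel([.56,-.0493,.22],frame(-10,0),P0,M0))
E
```

```text
time_s: 22.3
eef_pos: [0.5472, 0.052, 0.2225]
eef_rot: [0.001, 0.996, 0.092, 0.001]
wrist_force: [-0.4, 0.6, -2.6]
opening: 0.624
grasp_force: 64.4
[-0.6, 10.2, 0.3, 0.1, -0.1, 20.6]
```

```bash
python3 -m handwheel '[[[-1,-0.2,3,0,0,0,6],[-1,-0.4,6,0.3,0,0,13],[-1,-0.5,9,0.3,0,0,19],[-1,-0.6,10.2,0.3,0,0,20.6],[-1,-0.6,10.2,0.3,0,0,20.6],[-1,-0.6,10.2,0.3,0,0,20.6]]]'
python3 -m handwheel '[[[-1,0,0,4,0,0,0],[-1,0,0,8,0,0,0],[-1,0,0,12,0,0,0],[-1,0,0,15,0,0,0],[-1,0,0,18,0,0,0],[-1,0,0,19,0,0,0],[-1,0,0,20,0,0,0],[-1,0,0,20.5,0,0,0],[-1,0,0,20.5,0,0,0],[-1,0,0,20.5,0,0,0]]]'
```

```text
time_s: 23.05
eef_pos: [0.5609, -0.045, 0.2193]
eef_rot: [-0.0, 0.997, -0.082, 0.0]
wrist_force: [0.3, -0.4, -2.6]
opening: 0.623
grasp_force: 64.3
time_s: 24.3
eef_pos: [0.562, -0.046, 0.015]
eef_rot: [0.0, 0.997, -0.083, 0.001]
wrist_force: [0.9, -0.2, -2.6]
opening: 0.625
grasp_force: 64.3
```

```bash
python3 -m handwheel '[[[-1,0,0,0.4,0,0,0],[-1,0,0,0.8,0,0,0],[-1,0,0,1.0,0,0,0],[-1,0,0,1.1,0,0,0],[-1,0,0,1.1,0,0,0]]]'
```

```text
time_s: 24.92
eef_pos: [0.5615, -0.0459, 0.0033]
eef_rot: [0.0, 0.997, -0.083, 0.001]
wrist_force: [0.5, 0.3, -1.9]
opening: 0.626
grasp_force: 64.5
```

```bash
python3 -m handwheel '[[[-1,0,0,0.1,0,0,0],[-1,0,0,0.1,0,0,0],[1,0,0,0.1,0,0,0],[1,0,0,0.1,0,0,0],[1,0,0,0.1,0,0,0],[1,0,0,0.1,0,0,0],[1,0,0,0.1,0,0,0],[1,0,0,0.1,0,0,0]]]'
python3 -m handwheel '[[[1,0,0,-2,0,0,0],[1,0,0,-6,0,0,0],[1,0,0,-12,0,0,0],[1,0,0,-18,0,0,0],[1,0,5,-20,0,0,0],[1,0,11,-20,0,0,0],[1,0,17,-20,0,0,0],[1,0,23,-20,0,0,0],[1,0,25,-20,0,0,0],[1,0,25,-20,0,0,0]]]'
python3 - <<'E'
from carton import *
c=camera("top");r=carton(c["frame"],0,c);print(r);W=pts(c)
X=(r[2]-r[1])[:2];
X=np.array([.985,-.1736]);Y=np.array([.1736,.985]);rel=W[...,:2]-r[0][:2];cx=rel@X;cy=rel@Y
for a in range(-129,70,9):
    m=(abs(cx*1000-a)<4)&(abs(cy)<.012); print(a,np.nanmedian(W[m][:,2]).round(4))
for s in(-.02,.02):
    m=(abs(cx)<.05)&(abs(cy-s)<.004);print(s,np.nanmedian(W[m][:,2]))
g=cv2.cvtColor(c["frame"],cv2.COLOR_BGR2GRAY)[222:276,190:248];k=(g<140).astype(np.uint8);m=np.zeros(W.shape[:2],bool);m[225:272,195:242]=True
k=m&(W[...,2]>.055)&(W[...,2]<.08);print("cup",cv2.minEnclosingCircle(W[k][:,:2].astype(np.float32)*1000))
E
```

```text
time_s: 25.92
eef_pos: [0.5614, -0.0458, 0.0022]
eef_rot: [0.0, 0.997, -0.083, 0.0]
wrist_force: [-1.5, -0.3, 0.7]
opening: 1.001
grasp_force: 0.0
time_s: 27.18
eef_pos: [0.5197, -0.2933, 0.2032]
eef_rot: [0.0, 0.996, -0.084, 0.001]
wrist_force: [-0.7, 0.1, -0.3]
opening: 1.001
grasp_force: 0.0
[array([ 0.5621, -0.0456,  0.046 ]), array([ 0.5021, -0.0082,  0.046 ]), array([ 0.631 , -0.0293,  0.046 ]), array([ 0.6222, -0.0832,  0.046 ]), array([ 0.4933, -0.0618,  0.046 ])]
-129 -0.0013
-120 0.0153
-111 0.0178
-102 0.016
-93 0.0119
-84 0.0076
-75 0.0076
-66 0.005
-57 0.0469
-48 0.0455
-39 0.0462
-30 0.0461
-21 0.0451
-12 0.0458
-3 0.0483
6 0.0466
15 0.0466
24 0.0461
33 0.0461
42 0.0477
51 0.0466
60 0.0468
69 0.0016
-0.02 0.046801649232024456
0.02 0.0460898307829678
cup ((498.5085754394531, 257.3761291503906), 46.010562896728516)
```

The carton lies flat with its top at 46 mm and the spout still out. The cup hasn't moved and the arm is clear, so I'll hand in.

```bash
python3 -m handwheel '[[[1,0,0,0,0,0,0],[1,0,0,0,0,0,0],[1,0,0,0,0,0,0]]]'; python3 -c "
from bench import ctrl; print(ctrl.hand_in())"
```

```text
time_s: 27.6
eef_pos: [0.5203, -0.2914, 0.2024]
eef_rot: [0.0, 0.997, -0.082, 0.001]
wrist_force: [0.3, 0.4, 0.5]
opening: 0.996
grasp_force: 0.0
the job is handed in; nothing more can be done
None
```

I handed the job in at 27.6 s (no verdict came back): the spout was pulled fully out, all six balls were seen in the white cup, which has not moved, and the carton is back flat on the counter, window up, with its spout still out.

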